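Flip the empty bin's stock marker to red

ROBOT

A 6-joint arm with a two-finger parallel gripper is mounted at the origin on the work surface. World frame = base frame: x ahead of the robot, y to its left, z up, the work surface at z = 0. Lengths are in m, angles in degrees, forces in N, time in s.
With the tool pointing down it reaches from about 0.3 to 0.75 m from the base axis. Payload 8.5 kg.
Tool frame: the origin (TCP) lies on the centre line of the jaws, within the pads' length; the fingertips stand 25 mm ahead of it and the grasp point (between the pads) lies 6 mm ahead of it; z points along the fingers, y is the line along which they close (so a half turn about z gives the same grasp; the last joint's range is limited). The gripper opens to 85 mm and grips with 20 to 120 N. Pads are 22 mm wide; open, the fingers measure 114 mm over their backs; the gripper's body (76 mm by 85 mm) begins 54 mm behind the grasp point. The pads swing forward as they close: fully open they stand 13 mm farther back than shut.
Start: joints at [-80.518, 21.807, 74.336, -0, 83.858, -12.336], TCP at [0.204, -0.511, 0.256] pointing down, gripper open.
Joint ranges: [-178.18, 178.18], [-50.72, 133.34], [12.68, 142.11], [-81.47, 261.47], [9.98, 163.14], [-165.26, 165.26]. Speed limits (degrees/s): [136.94, 136.94, 180, 180, 180, 180].

INTERFACE

Orientations are given as a 3x3 rotation matrix whose columns are the frame's x, y, z axes.
In Python, from rig import telemetry, optics, env gives the robot as it stands.
- The arm moves only by the tool send_rows, never from a script. Its argument "deltas" is a list that holds one entry, the list of rows, each a list of 7 numbers: the shift along the tool's x, y, z in m, then the turn, a rotation vector about the tool's x, y, z in rad, then the opening, from -1 (shut) to 1 (fully open), so that 0 is half open. In form: [[[x, y, z, ax, ay, az, grip], ...]]. A call has 1 to 12 rows; each row shifts and turns the commanded pose from where the row before left it, along the tool's axes as they then stand; what a row does not reach is not made up. A row lasts 1/8 s, in which the tool goes at most 62.5 mm and 10.7 degrees, less where a joint would pass 70% of its speed; a pose out of reach is approached as far as the arm can. A call is refused whole if a number of a shift passes 0.0625 or a number of a turn 0.188, either way. A call with a gripper value outside its range is refused whole. The fingers move at their own pace and stop on an object; "squeeze" is the grip in N (left out, the last holds). Time passes only in rows, so rows that do not move let the fingers close. It gives the time, the measured TCP pose, the force, the opening and the grip force at its end, in the units of the state.
- telemetry.observe(): the state, without advancing time (a new reading comes with each control period).
- optics.get_image(name): name is "side" or "top"; returns a dict with "image" (480x640x3 uint8, red, green, blue), "range_z" (480x640 float32, m along the optical axis (not along the pixel's ray), 0 where there is no reading), "K" (3x3 intrinsics, pixels), "rvec" (rotation vector, rad) and "tvec" (3), from world to camera coordinates, as OpenCV has them. Camera axes: x right, y down, z forward; pixel columns grow to the right and rows downward; lengths in m; the calibration is good to about 2 mm. A picture is of the moment at which its call begins.
- env.close_job(): hands the job in; it is judged then, once.
The state is a dict: "time_s": time; "q": joint angles; "qvel": joint speeds; "joint_efforts": joint torques, N m; "position": TCP position; "tool_rot": TCP orientation; "ft_force": force on the tool from outside, world axes, zero at the start; "wrist_torque": the same for the moment, N m; "grip_width": finger opening in m; "gripper_force": force on a finger pad.
Only numpy, scipy, OpenCV 4.12 (cv2) and the standard library are available. Lean on these libraries where they do the work, as an engineer would, in place of code of your own. Each camera call takes 0.05 s, during which the arm holds its last target. There are 200 camera calls.

TASK

One of the three blue parts bins has run empty: flip the marker on the stand in front of it from green to red with the fingertips, gently and without gripping anything (pressing its yellow tab down raises the paddle, which can then be pushed on over its pivot), until the paddle lies flat on the other side, red face up. Keep its stand where it is, without dragging or lifting it, and leave the other two markers, the oil bottle, the drill chuck and the screwdriver alone.

Things in the scene. Friction and masses are not known exactly. Their poses are not given: they have to be found in the camera images.
- bin_a: Open parts bin (the EMPTY blue bin), 120 x 110 x 70 mm high, walls 4 mm, fixed to the bench. Origin: centre of its underside on the bench; its front with a white card looks along its own -x, roughly towards the robot. The marker stand that belongs to it stands about 170 mm in front of it.
- bin_b: Open parts bin (the blue bin full of brass bolts), 120 x 110 x 70 mm high, walls 4 mm, fixed to the bench. Origin: centre of its underside on the bench; its front with a white card looks along its own -x, roughly towards the robot. The marker stand that belongs to it stands about 170 mm in front of it.
- bin_c: Open parts bin (the blue bin full of upright aluminium collets), 120 x 110 x 70 mm high, walls 4 mm, fixed to the bench. Origin: centre of its underside on the bench; its front with a white card looks along its own -x, roughly towards the robot. The marker stand that belongs to it stands about 170 mm in front of it.
- stand_a: Loose 1.4 kg marker stand of bin_a. Grey base 100 (x) x 110 (y) x 12 mm; aluminium uprights at y = +-47 mm with cheeks 62 mm long in x, tops 80 to 89 mm high, 88 mm between them. Stop lugs at x = +-26, y = +-34 to 46 mm. Flip marker's pivot: axis along y, at x = 0, 80 mm high, open below. Origin: centre of base underside; +x points to its bin, within 0.4 rad of world x.
- flag_a (a joint): Flip marker on stand_a, rad. 0: paddle level on the stand's +x side (bin side), green face up. 1.57: upright. 3.14 (stop): level on the -x side (robot side), red up. Stiff hinge (0.035 N m, 1 to 2 N at tab or edge): stays at any angle. Pressing the tab straight down 28 mm from the pivot with a fingertip about 22 mm thick to 32 mm below pivot height brings it about upright (1.6 rad).
- tab_a (a point): Middle of the outer end of flag_a's yellow thumb tab (36 mm wide, 5 mm thick), 45 mm from the pivot, opposite the paddle, bent 30 degrees towards the green side: at joint 0 it points to the stand's -x and 30 degrees up; at 3.14 to +x and 30 degrees down. Moves with the marker.
- edge_a (a point): Middle of the free outer edge of flag_a's paddle, 72 mm from the pivot; paddle 80 mm wide, 5 mm thick, green one side, red the other. The point is half-way through the thickness and moves with the marker.
- stand_b: Loose 1.4 kg marker stand of bin_b. Grey base 100 (x) x 110 (y) x 12 mm; aluminium uprights at y = +-47 mm with cheeks 62 mm long in x, tops 80 to 89 mm high, 88 mm between them. Stop lugs at x = +-26, y = +-34 to 46 mm. Flip marker's pivot: axis along y, at x = 0, 80 mm high, open below. Origin: centre of base underside; +x points to its bin, within 0.4 rad of world x.
- flag_b (a joint): Flip marker on stand_b, rad. 0: paddle level on the stand's +x side (bin side), green face up. 1.57: upright. 3.14 (stop): level on the -x side (robot side), red up. Stiff hinge (0.035 N m, 1 to 2 N at tab or edge): stays at any angle. Pressing the tab straight down 28 mm from the pivot with a fingertip about 22 mm thick to 32 mm below pivot height brings it about upright (1.6 rad).
- tab_b (a point): Middle of the outer end of flag_b's yellow thumb tab (36 mm wide, 5 mm thick), 45 mm from the pivot, opposite the paddle, bent 30 degrees towards the green side: at joint 0 it points to the stand's -x and 30 degrees up; at 3.14 to +x and 30 degrees down. Moves with the marker.
- edge_b (a point): Middle of the free outer edge of flag_b's paddle, 72 mm from the pivot; paddle 80 mm wide, 5 mm thick, green one side, red the other. The point is half-way through the thickness and moves with the marker.
- stand_c: Loose 1.4 kg marker stand of bin_c. Grey base 100 (x) x 110 (y) x 12 mm; aluminium uprights at y = +-47 mm with cheeks 62 mm long in x, tops 80 to 89 mm high, 88 mm between them. Stop lugs at x = +-26, y = +-34 to 46 mm. Flip marker's pivot: axis along y, at x = 0, 80 mm high, open below. Origin: centre of base underside; +x points to its bin, within 0.4 rad of world x.
- flag_c (a joint): Flip marker on stand_c, rad. 0: paddle level on the stand's +x side (bin side), green face up. 1.57: upright. 3.14 (stop): level on the -x side (robot side), red up. Stiff hinge (0.035 N m, 1 to 2 N at tab or edge): stays at any angle. Pressing the tab straight down 28 mm from the pivot with a fingertip about 22 mm thick to 32 mm below pivot height brings it about upright (1.6 rad).
- tab_c (a point): Middle of the outer end of flag_c's yellow thumb tab (36 mm wide, 5 mm thick), 45 mm from the pivot, opposite the paddle, bent 30 degrees towards the green side: at joint 0 it points to the stand's -x and 30 degrees up; at 3.14 to +x and 30 degrees down. Moves with the marker.
- edge_c (a point): Middle of the free outer edge of flag_c's paddle, 72 mm from the pivot; paddle 80 mm wide, 5 mm thick, green one side, red the other. The point is half-way through the thickness and moves with the marker.
- oiler: Bystander: loose white oil bottle with red cap and yellow label, 38 mm diameter, 110 mm high, upright between two bins. Origin: centre of its underside.
- chuck: Bystander: loose steel drill chuck, 40 mm diameter, 62 mm high, upright between two bins. Origin: centre of its underside.
- driver: Bystander: loose screwdriver with orange handle lying on the bench to the left of the leftmost stand, lengthwise roughly along world x. Origin: on its underside.

How it is judged (in metres and radians):
On the way:
1. the empty bin's paddle has been raised on its hinge (value of joint flag_a above 0.9 rad), for 0.05 s.
At the end, for the whole second after the job is handed in: Empty bin's marker flat, red up (over 3.0 of 3.14 rad), at rest; its stand upright, within 20 mm of its start; other markers under 0.25 rad, their stands within 15 mm; bottle, chuck, screwdriver within 20 mm, bottle and chuck upright (value of joint flag_a above 3 rad and velocity of joint flag_a between -0.1 and 0.1 rad/s and distance of each of stand_a, oiler, chuck, driver from where it was at the start of the episode below 0.02 m and angle between stand_a's own z axis and vertical below 0.05 rad and value of joint each of flag_b, flag_c below 0.25 rad and distance of each of stand_b, stand_c from where it was at the start of the episode below 0.015 m and angle between each of oiler, chuck's own z axis and vertical below 0.1 rad); the robot touches nothing.
It fails at once if the marker stand of the empty bin is lifted, tipped or dragged (8 mm up, 0.15 rad, 30 mm) (height (world z) of stand_a above 0.008 m or angle between stand_a's own z axis and vertical above 0.15 rad or distance of stand_a from where it was at the start of the episode above 0.03 m).
It fails at once if the marker or its stand is gripped or struck hard (fingers over 20 N) (contact force between the fingers and stand_a above 20 N).
It fails at once if another marker is flipped up or its stand moved (value of joint any of flag_b, flag_c above 0.4 rad or distance of any of stand_b, stand_c from where it was at the start of the episode above 0.02 m).
It fails at once if a bystander is lifted, knocked over or pushed away (distance of any of oiler, chuck, driver from where it was at the start of the episode above 0.03 m or height (world z) of any of oiler, chuck, driver above 0.02 m).
It also fails if it takes over 48 s, if anything falls off the work surface, if the arm or the gripper's body presses on something with over 40 N, if the wrist force passes 120 N, or if a joint passes its speed limit or range.

## Working session

There is one attempt and no reset: what is moved stays moved. The work goes in short steps, Python scripts to look and compute and a tool call to move; the robot and the scene stay as the last step left them, time stands still between calls to the robot, and variables do not carry over. Pictures are saved under pics/ and viewed, at most 10 in all, crops included, and the job is handed in when it is done.

Besides the shell and the picture viewer there is one more tool, called after ">>>" as name(argument=value, ...), one argument or row to a line, values as JSON. send_rows: Moves the arm, as the interface text tells. Its arguments: {"type":"object","properties":{"deltas":{"type":"array"},"squeeze":{"type":"number"}},"required":["deltas"]}

```bash
mkdir -p pics; cat > h.py <<'E'
import numpy as np, cv2
from rig import telemetry, optics, env
def pts(d):
    K=d["K"];R=cv2.Rodrigues(np.array(d["rvec"],float))[0];t=np.array(d["tvec"],float).ravel()
    z=d["range_z"].astype(float);v,u=np.mgrid[:480,:640]
    c=np.stack([(u-K[0][2])/K[0][0]*z,(v-K[1][2])/K[1][1]*z,z],-1)
    return (c-t)@R   # world xyz
E
python3 - <<'E'
from h import *
for n in("top","side"):
    d=optics.get_image(n);cv2.imwrite(f"pics/{n}0.png",d["image"][...,::-1]);np.savez(f"{n}0.npz",**d)
    R=cv2.Rodrigues(np.array(d["rvec"],float))[0];print(n,-R.T@np.array(d["tvec"]).ravel(),R[2])
s=telemetry.observe();print(s["tool_rot"],s["time_s"])
E
```

```text
top [0.39420369 0.08439607 1.05804216] [ 0.18972744 -0.01270952 -0.98175454]
side [0.56348831 0.69672182 0.85159624] [ 0.02963498 -0.63019044 -0.77587485]
[[ 9.28351114e-01  3.71704389e-01 -2.35286777e-04]
 [ 3.71704357e-01 -9.28350179e-01  1.34756552e-03]
 [ 2.82467497e-04 -1.33847107e-03 -9.99999064e-01]] 0.1
```

View pics/top0.png

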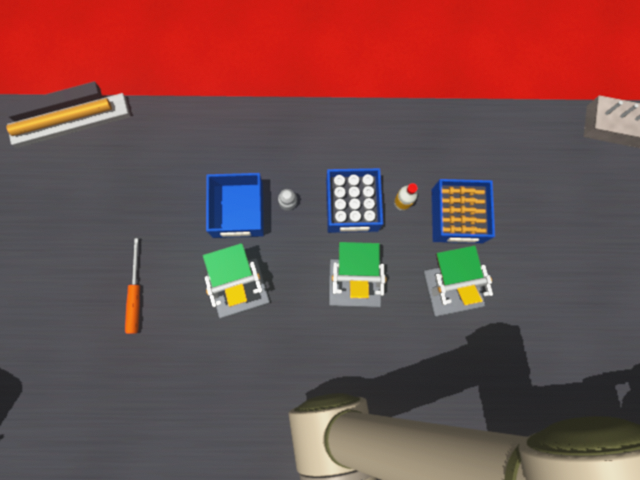

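View pics/side0.png

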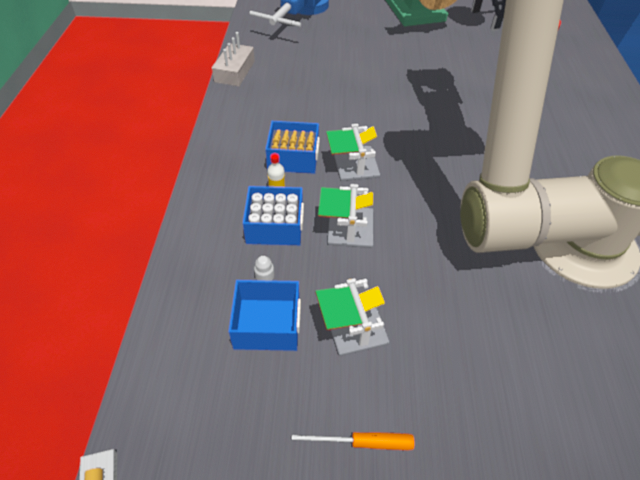

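The empty bin is the leftmost one in the top view (235,205). Its stand has the green paddle at about (228,267) and the yellow tab at (236,295). In the side view the same paddle is at (345,307) and the tab at (372,299).

```bash
cat >> h.py <<'E'
def ray(d,uv,z):
    K=np.array(d["K"]);R=cv2.Rodrigues(np.array(d["rvec"],float))[0];t=np.array(d["tvec"],float).ravel()
    C=-R.T@t;r=np.c_[uv,np.ones(len(uv))]@np.linalg.inv(K).T@R
    return C+r*((z-C[2])/r[:,2])[:,None]
def mask(d,lo,hi,box):
    h=cv2.cvtColor(d["image"],cv2.COLOR_RGB2HSV);m=cv2.inRange(h,lo,hi);k=np.zeros_like(m);x0,y0,x1,y1=box;k[y0:y1,x0:x1]=m[y0:y1,x0:x1];return k
E
python3 - <<'E'
from h import *
for n,bx in(("top",(190,235,275,320)),("side",(305,270,400,360))):
    d=dict(np.load(f"{n}0.npz"));P=pts(d)
    for nm,lo,hi in(("green",(45,100,60),(80,255,255)),("yel",(18,120,90),(33,255,255))):
        m=mask(d,lo,hi,bx);c=max(cv2.findContours(m,0,2)[0],key=cv2.contourArea)
        q=P[cv2.erode(m,np.ones((3,3)))>0]
        r=cv2.minAreaRect(ray(d,c[:,0].astype(float),0.0825)[:,:2].astype(np.float32)*1000)
        print(n,nm,m.sum()/255,"rect",np.round(r[0],1),np.round(r[1],1),round(r[2],1),"depth med",np.round(np.median(q,0),4),"min",q.min(0).round(3),"max",q.max(0).round(3))
        print(np.round(cv2.boxPoints(r)).tolist())
    hgt=P[...,2]; 
d=dict(np.load("top0.npz"))
print(P.shape)
E
```

```text
top green 1400.0 rect [541.9 242.2] [67.9 83.4] 18.0 depth med [0.5411 0.2409 0.0891] min [0.394 0.084 0.08 ] max [0.58  0.286 1.058]
[[497.0, 271.0], [523.0, 192.0], [587.0, 213.0], [561.0, 292.0]]
top yel 360.0 rect [481.9 223.5] [36.7 38.3] 16.1 depth med [0.4806 0.2219 0.0936] min [0.394 0.084 0.085] max [0.5   0.242 1.058]
[[459.0, 237.0], [470.0, 200.0], [505.0, 210.0], [494.0, 247.0]]
side green 1366.0 rect [543.3 238.2] [64.1 85.7] 17.7 depth med [0.5436 0.2445 0.0887] min [0.504 0.2   0.081] max [0.582 0.697 0.852]
[[500.0, 269.0], [526.0, 188.0], [587.0, 207.0], [561.0, 289.0]]
side yel 423.0 rect [481.9 217.6] [46.8 38. ] 29.4 depth med [0.4834 0.224  0.0921] min [0.463 0.202 0.084] max [0.501 0.244 0.101]
[[452.0, 223.0], [471.0, 190.0], [512.0, 212.0], [493.0, 246.0]]
(480, 640, 3)
```

```bash
python3 - <<'E'
from h import *
for n,bx in(("top",(190,235,275,320)),("side",(305,270,400,360))):
    d=dict(np.load(f"{n}0.npz"));P=pts(d)
    m=cv2.erode(mask(d,(45,100,60),(80,255,255),bx),np.ones((3,3)))>0
    m&=d["range_z"]>0;q=P[m];A=np.c_[q[:,:2]-[.54,.24],np.ones(len(q))]
    print(n,"plane",np.linalg.lstsq(A,q[:,2],rcond=None)[0])
    b=(d["range_z"]>0)&(abs(P[...,0]-.4)<.03)&(abs(P[...,1]-.25)<.04);print("bench z",np.median(P[b][:,2]))
    b=(d["range_z"]>0)&(abs(P[...,0]-.507)<.05)&(abs(P[...,1]-.229)<.07)&(P[...,2]<.02)&(P[...,2]>.004);print("base z",np.median(P[b][:,2]),b.sum())
E
cat >> h.py <<'E'
from scipy.spatial.transform import Rotation as Ro
PIV=np.array([.505,.2285,.083]);YAW=np.radians(18)
def to(sx,sy,tz,tilt,tip=.025):
    """delta in tool axes to put fingertip centre at stand-frame (sx,sy), tz rel. to pivot height, tilt deg"""
    s=telemetry.observe();R0=np.array(s["tool_rot"]);p=np.array(s["position"])
    S=Ro.from_euler("z",YAW).as_matrix();R=S@Ro.from_euler("y",180-tilt,degrees=True).as_matrix()
    R=S@np.array([[1,0,0],[0,-1,0],[0,0,-1]])@Ro.from_euler("y",tilt,degrees=True).as_matrix()
    goal=PIV+S@np.array([sx,sy,tz])-tip*R[:,2]
    rv=Ro.from_matrix(R0.T@R).as_rotvec()
    print("t",s["time_s"],"tool delta",(R0.T@(goal-p)).round(4),"rot",rv.round(4),"goal in final tool axes",(R.T@(goal-p)).round(4),"F",np.round(s["ft_force"],2))
    tipw=S.T@(p+tip*R0[:,2]-PIV);print("tip now in stand",tipw.round(4))
E
python3 -c "
from h import *
to(-.05,0,.08,0)"
```

```text
top plane [0.1372659  0.04678196 0.08890279]
bench z 0.000958979218738151
base z 0.01287059689797347 897
side plane [0.14278927 0.04842086 0.08804046]
bench z 0.00034916212890114256
base z 0.012260866576342313 1048
t 0.1 tool delta [ 0.5038 -0.5774  0.0687] rot [-0.0013 -0.0002  0.0667] goal in final tool axes [ 0.4642 -0.6098  0.0678] F [ 0.27 -0.43  0.65]
tip now in stand [-0.5142 -0.6098  0.1478]
```

>>> send_rows(
  deltas=[
    [[0.028,-0.032,0,0,0,0,-1],[0.028,-0.032,0,0,0,0,-1],[0.028,-0.032,0,0,0,0,-1],[0.028,-0.032,0,0,0,0,-1],[0.028,-0.032,0,0,0,0,-1],[0.028,-0.032,0,0,0,0,-1],[0.028,-0.032,0,0,0,0,-1],[0.028,-0.032,0,0,0,0,-1],[0.028,-0.032,0,0,0,0,-1],[0.028,-0.032,0,0,0,0,-1],[0.028,-0.032,0,0,0,0,-1],[0.028,-0.032,0,0,0,0,-1]],
  ],
)

```text
time_s: 1.6
position: [0.3738, -0.0278, 0.2562]
tool_rot: [[0.928, 0.372, -0.0], [0.372, -0.928, 0.0], [-0.0, -0.0, -1.0]]
ft_force: [1.8, -1.3, -0.5]
grip_width: 0.0001
gripper_force: 0.0
```

>>> send_rows(
  deltas=[
    [[0.028,-0.032,0,0,0,0,-1],[0.028,-0.032,0,0,0,0,-1],[0.028,-0.032,0,0,0,0,-1],[0.028,-0.032,0,0,0,0,-1],[0.028,-0.032,0,0,0,0,-1],[0,0,0,0,0,0.067,-1],[0,0,0,0,0.145,0,-1],[0,0,0,0,0.145,0,-1],[0,0,0,0,0.145,0,-1],[0,0,0,0,0,0,-1]],
  ],
)

```text
time_s: 2.85
position: [0.4427, 0.1711, 0.2558]
tool_rot: [[0.864, 0.308, 0.399], [0.28, -0.951, 0.13], [0.419, -0.0, -0.908]]
ft_force: [0.3, 0.5, 0.1]
grip_width: 0.0004
gripper_force: 0.0
```

```bash
sed -i 's/PIV=.*;YAW=np.radians(18)/PIV=np.array([.5045,.2285,.080]);YAW=np.radians(18.3)/' h.py; python3 -c "
from h import *
to(-.033,0,.05,25)
d=optics.get_image('side');cv2.imwrite('pics/s1.png',cv2.resize(d['image'][150:400,240:520,::-1],None,fx=2,fy=2))"
```

```text
t 2.85 tool delta [-0.0133 -0.0352  0.1075] rot [ 0.0021  0.0039 -0.0056] goal in final tool axes [-0.0135 -0.0351  0.1075] F [0.25 0.51 0.14]
tip now in stand [-0.0663 -0.0351  0.1531]
```

View pics/s1.png

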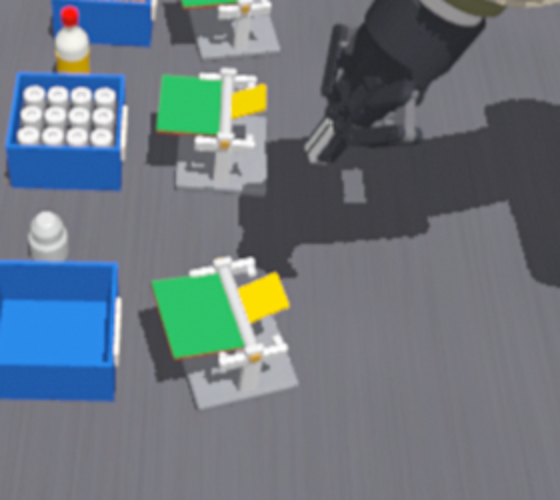

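The side crop shows the closed fingertips at about (312,155), tilted and clear of everything. The tab is at (265,297).

>>> send_rows(
  deltas=[
    [[0,-0.018,0,0,0,0,-1],[0,-0.017,0,0,0,0,-1],[-0.009,0,0.035,0,0,0,-1],[0,0,0.035,0,0,0,-1],[0,0,0.035,0,0,0,-1],[0,0,0,0,0,0,-1]],
  ],
)

```text
time_s: 3.65
position: [0.4681, 0.216, 0.1554]
tool_rot: [[0.865, 0.309, 0.395], [0.281, -0.951, 0.129], [0.416, -0.001, -0.909]]
ft_force: [0.4, 0.5, -0.6]
grip_width: -0.0003
gripper_force: 0.0
```

```bash
python3 -c "
from h import *
to(-.028,0,-.036,25)
s=telemetry.observe();R0=np.array(s['tool_rot']);p=np.array(s['position'])
d=optics.get_image('side')
for L in (.013,.025,.038):
  print(L,cv2.projectPoints((p+L*R0[:,2])[None],np.array(d['rvec'],float),np.array(d['tvec'],float),np.array(d['K'],float),None)[0].ravel())
cv2.imwrite('pics/s2.png',cv2.resize(d['image'][220:370,300:460,::-1],None,fx=4,fy=4))"
```

```text
t 3.65 tool delta [-0.037  -0.0004  0.0806] rot [ 0.0017  0.0073 -0.005 ] goal in final tool axes [-0.0375 -0.0005  0.0804] F [ 0.36  0.5  -0.61]
tip now in stand [-0.0281 -0.0005  0.0526]
0.013 [379.80886948 279.95549209]
0.025 [376.42701443 284.01941183]
0.038 [372.8307179 288.3410224]
```

View pics/s2.png

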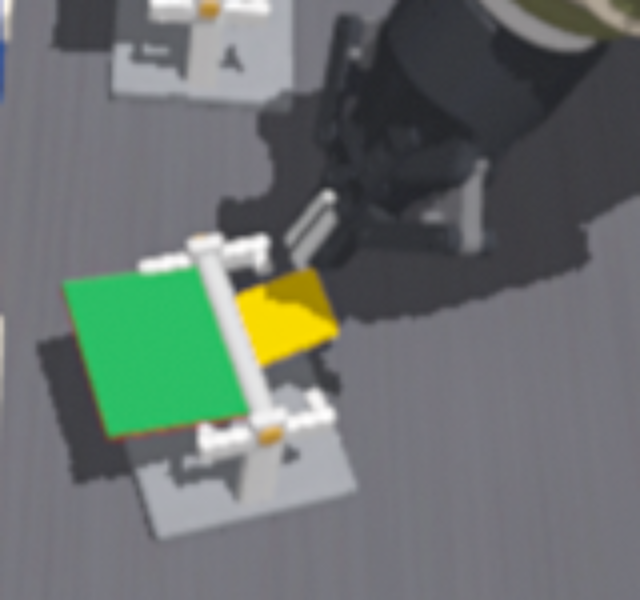

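The fingertips sit at about (322,255) in the crop, over the yellow tab at (290,310). This agrees with the 25 mm tip length, so I'm lowering onto the tab.

>>> send_rows(
  deltas=[
    [[-0.0042,0,0.0091,0,0,0,-1],[-0.0042,0,0.0091,0,0,0,-1],[-0.0042,0,0.0091,0,0,0,-1],[-0.0021,0,0.0046,0,0,0,-1],[-0.0021,0,0.0046,0,0,0,-1],[0,0,0,0,0,0,-1]],
  ],
)

```text
time_s: 4.45
position: [0.4677, 0.2158, 0.1169]
tool_rot: [[0.863, 0.309, 0.4], [0.28, -0.951, 0.13], [0.421, -0.0, -0.907]]
ft_force: [0.8, 0.1, -0.0]
grip_width: 0.0003
gripper_force: 0.0
```

>>> send_rows(
  deltas=[
    [[-0.0021,0,0.0046,0,0,0,-1],[-0.0021,0,0.0046,0,0,0,-1],[-0.0021,0,0.0046,0,0,0,-1],[-0.0021,0,0.0046,0,0,0,-1],[0,0,0,0,0,0,-1]],
  ],
)

```text
time_s: 5.08
position: [0.4678, 0.2158, 0.0964]
tool_rot: [[0.863, 0.309, 0.4], [0.28, -0.951, 0.13], [0.42, -0.0, -0.907]]
ft_force: [0.0, 1.0, 0.6]
grip_width: -0.0002
gripper_force: 0.0
```

```bash
python3 -c "
from h import *
to(-.028,0,-.036,25)
d=optics.get_image('side')
cv2.imwrite('pics/s3.png',cv2.resize(d['image'][220:370,300:460,::-1],None,fx=4,fy=4))"
```

```text
t 5.075 tool delta [-0.0122 -0.0005  0.0271] rot [ 0.0022  0.0024 -0.0052] goal in final tool axes [-0.0123 -0.0005  0.0271] F [0.02 0.98 0.59]
tip now in stand [-0.0284 -0.0006 -0.0063]
```

View pics/s3.png

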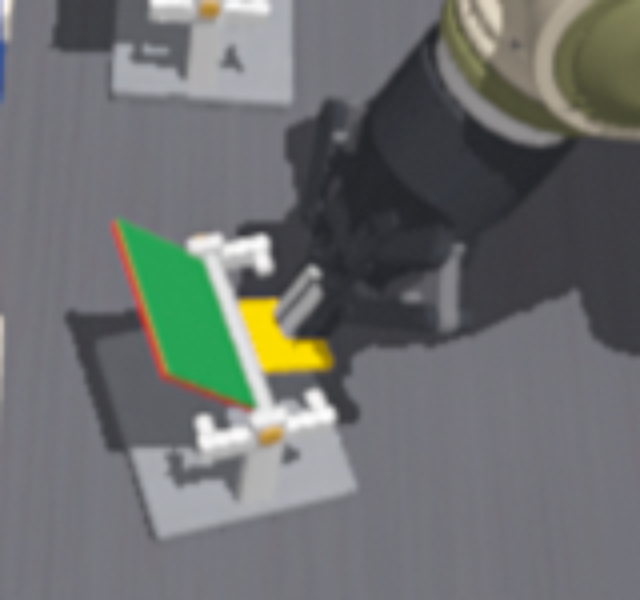

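The paddle's outer edge, at about (115,220)-(165,378), is rising as the tab goes down. The stand hasn't moved.

>>> send_rows(
  deltas=[
    [[-0.0021,0,0.0046,0,0,0,-1],[-0.0021,0,0.0046,0,0,0,-1],[-0.0021,0,0.0046,0,0,0,-1],[0,0,0,0,0,0,-1]],
  ],
)

```text
time_s: 5.62
position: [0.4676, 0.2158, 0.0811]
tool_rot: [[0.863, 0.309, 0.399], [0.28, -0.951, 0.13], [0.42, -0.0, -0.908]]
ft_force: [-0.7, -0.5, 0.0]
grip_width: 0.0001
gripper_force: 0.0
```

>>> send_rows(
  deltas=[
    [[-0.0021,0,0.0046,0,0,0,-1],[-0.0021,0,0.0046,0,0,0,-1],[-0.0021,0,0.0046,0,0,0,-1],[0,0,0,0,0,0,-1]],
  ],
)

```text
time_s: 6.12
position: [0.4679, 0.2159, 0.066]
tool_rot: [[0.863, 0.309, 0.4], [0.28, -0.951, 0.13], [0.42, -0.0, -0.907]]
ft_force: [0.2, -0.5, 0.1]
grip_width: 0.0002
gripper_force: 0.0
```

```bash
python3 -c "
from h import *
to(-.028,0,-.036,25)
d=optics.get_image('side')
cv2.imwrite('pics/s4.png',cv2.resize(d['image'][220:370,300:460,::-1],None,fx=4,fy=4))"
```

```text
t 6.125 tool delta [ 0.0004 -0.0005 -0.0005] rot [ 0.0022  0.0025 -0.0052] goal in final tool axes [ 0.0004 -0.0005 -0.0005] F [ 0.16 -0.45  0.13]
tip now in stand [-0.0282 -0.0005 -0.0367]
```

View pics/s4.png

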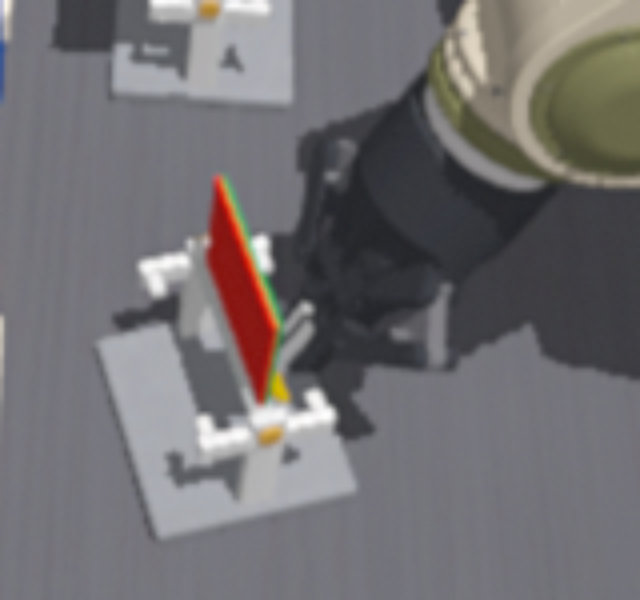

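The paddle is upright: the red face spans about (215,180)-(270,400), facing the bin. Next I back off, go over the top and push it from the bin side.

>>> send_rows(
  deltas=[
    [[-0.004,0,-0.004,0,0,0,-1],[0,0,-0.02,0,0,0,-1],[0,0,-0.03,0,0,0,-1],[0,0,-0.04,0,0,0,-1],[0,0,-0.04,0,0,0,-1],[0,0,-0.04,0,0,0,-1],[0,0,-0.03,0,0,0,-1],[0,0,0,0,-0.145,0,-1],[0,0,0,0,-0.145,0,-1],[0,0,0,0,-0.145,0,-1],[0,0,0,0,0,0,-1]],
  ],
)

```text
time_s: 7.55
position: [0.3836, 0.1885, 0.2496]
tool_rot: [[0.951, 0.309, 0.001], [0.309, -0.951, 0.0], [0.001, -0.0, -1.0]]
ft_force: [-0.3, -0.5, -0.3]
grip_width: -0.0
gripper_force: 0.0
```

```bash
python3 -c "
from h import *
to(.045,0,.11,0);to(.045,0,.045,0)"
```

```text
t 7.55 tool delta [ 0.1723 -0.0009  0.0347] rot [-0.0002 -0.0007 -0.0053] goal in final tool axes [ 0.1724 -0.      0.0346] F [-0.31 -0.53 -0.3 ]
tip now in stand [-0.1274 -0.      0.1446]
t 7.55 tool delta [ 0.1723 -0.0009  0.0997] rot [-0.0002 -0.0007 -0.0053] goal in final tool axes [ 0.1724 -0.      0.0996] F [-0.31 -0.53 -0.3 ]
tip now in stand [-0.1274 -0.      0.1446]
```

>>> send_rows(
  deltas=[
    [[0.035,0,0,0,0,0,-1],[0.035,0,0,0,0,0,-1],[0.035,0,0,0,0,0,-1],[0.035,0,0,0,0,0,-1],[0.032,0,0,0,0,0,-1],[0,0,0,0,0,0,-1],[0,0,0.04,0,0,0,-1],[0,0,0.04,0,0,0,-1],[0,0,0.02,0,0,0,-1],[0,0,0,0,0,0,-1]],
  ],
)

```text
time_s: 8.8
position: [0.5449, 0.241, 0.1492]
tool_rot: [[0.951, 0.309, -0.002], [0.309, -0.951, -0.0], [-0.002, -0.0, -1.0]]
ft_force: [0.4, -0.2, 0.3]
grip_width: -0.0003
gripper_force: 0.0
```

>>> send_rows(
  deltas=[
    [[-0.02,0,0,0,0,0,-1],[-0.007,0,0,0,0,0,-1],[-0.007,0,0,0,0,0,-1],[-0.007,0,0,0,0,0,-1],[-0.007,0,0,0,0,0,-1],[-0.007,0,0,0,0,0,-1],[0,0,0,0,0,0,-1]],
  ],
)

```text
time_s: 9.68
position: [0.4937, 0.2243, 0.1499]
tool_rot: [[0.951, 0.309, -0.0], [0.309, -0.951, -0.0], [-0.001, -0.0, -1.0]]
ft_force: [0.2, 0.5, -0.5]
grip_width: 0.0001
gripper_force: 0.0
```

```bash
python3 -c "
from h import *
to(-.035,0,.03,0)
d=optics.get_image('side')
cv2.imwrite('pics/s5.png',cv2.resize(d['image'][220:370,300:460,::-1],None,fx=4,fy=4))"
```

```text
t 9.675 tool delta [-0.0234 -0.0005  0.0149] rot [-0.0001  0.0005 -0.0056] goal in final tool axes [-0.0234 -0.0006  0.0149] F [ 0.25  0.51 -0.52]
tip now in stand [-0.0116 -0.0006  0.0449]
```

View pics/s5.png

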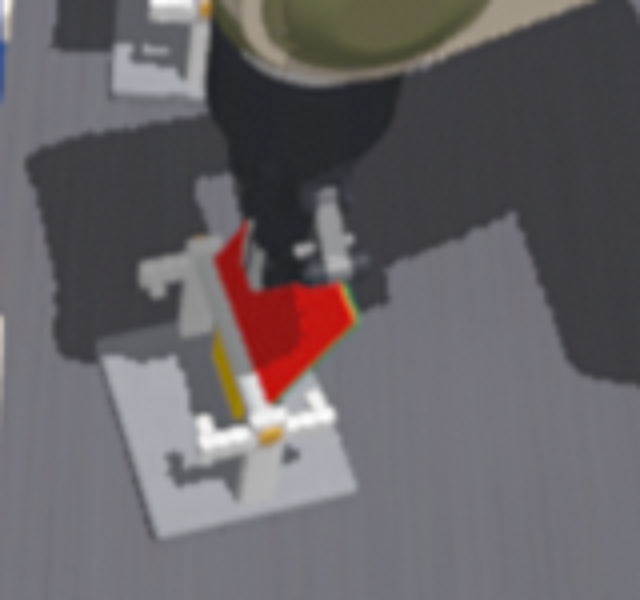

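The paddle, red at about (300,320), is leaning over towards the robot ahead of the finger. I'm continuing down to level.

>>> send_rows(
  deltas=[
    [[-0.007,0,0.004,0,0,0,-1],[-0.008,0,0.005,0,0,0,-1],[-0.008,0,0.006,0,0,0,-1],[-0.005,0,0.007,0,0,0,-1],[-0.005,0,0.008,0,0,0,-1],[-0.002,0,0.004,0,0,0,-1],[0,0,0,0,0,0,-1]],
  ],
)

```text
time_s: 10.6
position: [0.4607, 0.2135, 0.1155]
tool_rot: [[0.951, 0.309, -0.001], [0.309, -0.951, -0.0], [-0.001, -0.0, -1.0]]
ft_force: [0.4, -0.0, -0.3]
grip_width: 0.0
gripper_force: 0.0
```

>>> send_rows(
  deltas=[
    [[0,0,0.003,0,0,0,-1],[0,0,0.003,0,0,0,-1],[0,0,0,0,0,0,-1]],
  ],
)

```text
time_s: 10.98
position: [0.4609, 0.2136, 0.1097]
tool_rot: [[0.951, 0.309, -0.0], [0.309, -0.951, -0.0], [-0.0, -0.0, -1.0]]
ft_force: [-0.8, 1.3, 0.4]
grip_width: -0.0
gripper_force: 0.0
```

```bash
python3 -c "
from h import *
to(-.047,0,.0035,0)"
```

```text
t 10.975 tool delta [-0.0009 -0.0005  0.0012] rot [-0.      0.0003 -0.0056] goal in final tool axes [-0.0009 -0.0005  0.0012] F [-0.77  1.34  0.37]
tip now in stand [-0.0461 -0.0005  0.0047]
```

>>> send_rows(
  deltas=[
    [[0,0,0.001,0,0,0,-1],[0,0,0.001,0,0,0,-1],[0,0,0,0,0,0,-1]],
  ],
)

```text
time_s: 11.35
position: [0.4609, 0.2136, 0.1078]
tool_rot: [[0.951, 0.309, -0.0], [0.309, -0.951, -0.0], [-0.0, -0.0, -1.0]]
ft_force: [-0.2, 0.0, 0.7]
grip_width: -0.0001
gripper_force: 0.0
```

>>> send_rows(
  deltas=[
    [[0,0,0.0005,0,0,0,-1],[0,0,0,0,0,0,-1]],
  ],
)

```text
time_s: 11.6
position: [0.4609, 0.2136, 0.1075]
tool_rot: [[0.951, 0.309, 0.0], [0.309, -0.951, 0.0], [0.0, 0.0, -1.0]]
ft_force: [-0.4, -0.8, 1.9]
grip_width: 0.0001
gripper_force: 1.1
```

Fingertip height now matches a level paddle, with light contact. I'm lifting clear and checking.

>>> send_rows(
  deltas=[
    [[0,0,-0.01,0,0,0,-1],[0,0,-0.03,0,0,0,-1],[0,0,-0.05,0,0,0,-1],[0,0,-0.05,0,0,0,-1],[-0.04,0.04,0,0,0,0,-1],[-0.04,0.05,0,0,0,0,-1],[-0.03,0.05,0,0,0,0,-1],[0,0.05,0,0,0,0,-1],[0,0.05,0,0,0,0,-1],[0,0,0,0,0,0,-1]],
  ],
)

```text
time_s: 12.85
position: [0.4315, -0.0497, 0.2477]
tool_rot: [[0.952, 0.305, 0.001], [0.305, -0.952, -0.001], [0.0, 0.001, -1.0]]
ft_force: [-1.7, 0.4, -0.4]
grip_width: 0.0001
gripper_force: 0.0
```

```bash
python3 - <<'E'
from h import *
for n,bx in(("top",(190,235,285,330)),("side",(330,260,420,350))):
    d=optics.get_image(n);P=pts(d)
    m=cv2.bitwise_or(mask(d,(0,120,90),(6,255,255),bx),mask(d,(174,120,90),(180,255,255),bx))
    m=(cv2.erode(m,np.ones((5,5)))>0)&(d["range_z"]>0);q=P[m];q=q[abs(q[:,2]-.083)<.03]
    A=np.c_[q[:,:2]-[.465,.216],np.ones(len(q))]
    g=np.linalg.lstsq(A,q[:,2],rcond=None)[0];print(n,len(q),"plane",g,"joint",np.pi-abs(g[0]*.95+g[1]*.31))
    cv2.imwrite(f"pics/end_{n}.png",d["image"][...,::-1])
    d0=np.load(f"{n}0.npz")["image"]
cv2.imwrite("pics/end.png",np.hstack([cv2.imread("pics/end_top.png")[140:340,110:510],cv2.imread("pics/end_side.png")[120:460,220:430][:200*0+200]]))
E
```

```text
top 1099 plane [-0.00306139 -0.0017589   0.0835918 ] joint 3.138139073002075
side 1020 plane [ 0.00122666 -0.00101493  0.0828019 ] joint 3.140741958521478
```

View pics/end_side.png

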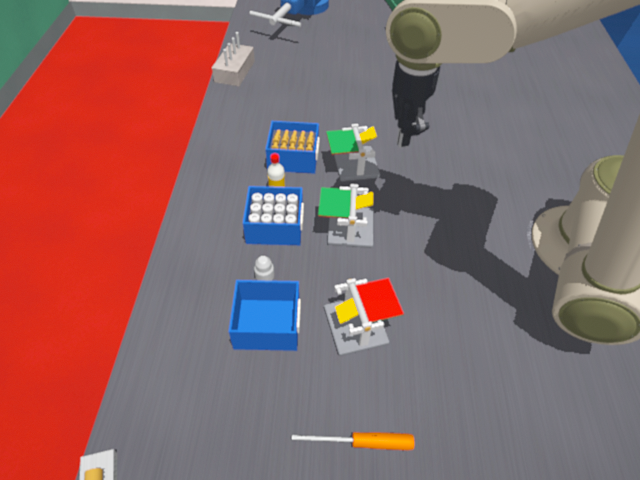

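The red paddle lies flat at (378,299) and both views put the joint at about 3.14 rad. The stand and everything else look unmoved, and the arm is clear.

```bash
python3 -c "
from h import *
print(env.close_job())"
```

```text
the job is handed in; nothing more can be done
None
```

The empty bin's marker now lies flat, red side up, at about 3.14 rad in both camera views; its stand and everything else looked unmoved, and I handed the job in at about 13 s (no verdict was returned).

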